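# Hold the sample reader's lid open

## Task

Someone has left a tube rack standing on the closed lid of one of the two sample readers. Lift it off and stand it upright on the white bench mat, then raise that reader's lid by the steel bar at its front and hold it 60 degrees open (give or take 7 degrees) so that the wells can be inspected; the lid springs shut if let go, so finish with the gripper still holding it steady, and do not let it fall on the way. Leave the other reader's lid shut and everything else on the bench where it is.

Things in the scene. Friction and masses are not known exactly. Their poses are not given: they have to be found in the camera images.
- rack_center (a point): Centre, half-way up, of the tube rack to move: a blue plastic block 50 (its x) x 110 (its y) x 55 mm (z up), about 0.15 kg, with small tube caps 9 mm above the block. It starts flat on the grey lid of one reader (lid's upper side 117 mm above the bench), so its centre starts 144.5 mm above the bench. Solid, rigid; grip it across the 50 mm width.
- mat_center (a point): Centre of the upper side of the white plastic bench mat, 170 (its x) x 210 (its y) x 4 mm, fixed flat on the bench. A small bottle and a vial stand some 20 mm in front of its near (-x) edge.
- lid (a joint): Opening angle of the lid that carries the rack, rad: 0 shut, growing as its front edge rises; stop at 1.45. 60 degrees = 1.047. Its own weight (about 0.4 kg) and a light spring always drive it shut: about 2 to 5 N upward at the bar moves it. Nothing keeps it open.
- lid_bar (a point): Middle of that lid's lift bar (moves with the lid): round steel, 12 mm thick, 110 mm long along the reader's y, 54 mm ahead (-x) of the lid's front edge and in its plane, joined to it at both ends, a free gap between. 109 mm above the bench when shut; the reader's front face is 50 mm behind it. It can be pinched from above, fingers first opened to only about 35 mm, one before and one behind it, and turns between them.
- lid_hinge (a point): Point on that lid's hinge axis, mid-width, 100 mm above the bench, fixed on the reader; x points from the reader's front to its back, y along the hinge axis. The bar's axis lies 230 mm from it towards -x and 9 mm up when shut, so it moves on an arc of radius 230 mm about this axis.
- reader: The reader with the rack on its lid: a white box 240 (x, front to back) x 200 (y) x 121 mm (z), fixed; origin under its centre. The hinge lies 60 mm behind the centre; the grey lid is 178 x 196 x 16 mm. Sample wells show under the lid.
- lid2 (a joint): Opening angle of the other reader's lid (an identical reader, without a rack on it), rad, 0 shut. To be left shut.
- lid2_bar (a point): Middle of the other reader's lift bar, like lid_bar. Not to be used.
- rack2: Bystander: another rack of the same shape standing on the bench near the robot, in front of the readers, nearly empty; origin under its centre.
- bottle: Bystander: small white bottle, 40 mm across, 85 mm high, in front of the mat's near (-x) edge; origin under its centre.
- vial: Bystander: small glass vial, 28 mm across, 50 mm high, in front of the mat's near (-x) edge; origin under its centre.
- cap: Bystander: loose screw cap, 38 mm across, 14 mm high, on the bench near the robot; origin under its centre.
- pipette: Bystander: pipette about 210 mm long and 27 mm high lying along its y on the bench near the robot; origin under its middle.

How it is judged:
By the outcome, as a careful person would: the job done as asked, in the order asked, and still so for the second after the job is handed in, while the arm keeps its last pose, push and grip.
It also fails if it takes over 70 s, if anything falls off the work surface, if the arm or the gripper's body presses on something with over 40 N, if the wrist force passes 120 N, or if a joint passes its speed limit or range.

## Robot

A 7-joint arm with a two-finger parallel gripper is mounted at the origin on the work surface. World frame = base frame: x ahead of the robot, y to its left, z up, the work surface at z = 0. Lengths are in m, angles in rad, forces in N, time in s.
With the tool pointing down it reaches from about 0.425 to 0.875 m from the base axis. Payload 8.4 kg.
Tool frame: the origin (TCP) lies at the very end of the fingers, on their centre line; the grasp point (between the pads) lies 19 mm behind it; y points along the fingers, x is the direction in which the jaws open and shut, and the axes are right-handed (so a half turn about y gives the same grasp; the last joint's range is limited). The gripper opens to 85 mm and grips with 20 to 120 N. Pads are 22 mm wide; open, the fingers measure 114 mm over their backs; the gripper's body (76 mm by 85 mm) begins 54 mm behind the grasp point. The pads swing forward as they close: fully open they stand 13 mm farther back than shut.
Start: joints at [-0.099, 0.333, 0.04, 1.465, -0.013, 1.343, -0.059], TCP at [0.65, -0, 0.231] pointing down, gripper open.
Joint ranges: [-2.58, 2.58], [-0.38, 2.09], [-1.3, 1.39], [0.25, 2.4], [-1.5, 4.64], [0.08, 2.09], [-2.65, 2.65]. Speed limits (rad/s): [2.22, 2.22, 2.79, 2.79, 3.14, 3.14, 3.14].

## Interface

Orientations are given as a 3x3 rotation matrix whose columns are the frame's x, y, z axes.
In Python, from workcell import manip gives the robot as it stands.
- The arm moves only by the shell command python3 -m handwheel 'ROWS' [FORCE]. ROWS is JSON, a list of rows, each an object of numbers: "wx", "wy", "wz": the turn, a rotation vector about the tool's x, y, z in degrees; "x", "y", "z": the shift along the tool's x, y, z in m; "jaw": the closure, from 0 (fully open) to 1 (shut). In form: [{"wx": .., "wy": .., "wz": .., "x": .., "y": .., "z": .., "jaw": ..}, ...]. A call has 1 to 12 rows; each row is the pose to reach, as a shift and turn from the pose commanded when the call began, along the tool's axes at that moment; what a row does not reach only later rows make up. A row lasts 1/8 s, in which the tool goes at most 62.5 mm and 10.7 degrees, less where a joint would pass 70% of its speed; a pose out of reach is approached as far as the arm can. A call with a gripper value outside its range is refused whole. The fingers move at their own pace and stop on an object; FORCE is the grip in N (left out, the last holds). Time passes only in rows, so rows that repeat a pose let the fingers close. It gives the time, the measured TCP pose, the force and the opening at its end, in the units of the state.
- manip.sense(): the state, without advancing time (a new reading comes with each control period).
- manip.camera(name): name is "scene" or "side" or "wrist"; returns a dict with "pixels" (480x640x3 uint8, red, green, blue), "camera_matrix" (3x3 intrinsics, pixels), "extrinsics" (4x4, takes a point from camera to world coordinates). Camera axes: x right, y down, z forward; pixel columns grow to the right and rows downward; lengths in m; the calibration is good to about 2 mm. The wrist camera is an equidistant fisheye: a pixel r from the principal point sees the ray r / f radians off the axis. A picture is of the moment at which its call begins. There is no depth.
- manip.finish_job(): hands the job in, once; it reports no verdict.
Trained networks look in a picture, given as the dict that the camera call returned (one of the last four; its "shot" number tells which), for a name from the list of things; names that differ only in an ending like _2 or _b are one class to them, and where a whole thing is asked for, a point or a joint stands for the part that bears it (a point fixed in the world has none). Each returns a list of dicts, best first, with "score" (0 to 1); they miss things now and then, are a little off and sometimes report something else, mostly with a low value. They report only what shows in the picture. A call takes as long as a camera call.
- manip.masks_of(picture, target): "pixels" (480x640 bool, what is visible of it).
- manip.tip_of(picture, target): "position" ([x, y, z] in m, in the coordinates of the camera as it stood for that picture, good to about 4 mm: a listed point, or the origin of a listed thing).
The state is a dict: "time_s": time; "qpos": joint angles; "qvel": joint speeds; "effort": joint torques, N m; "ee_pos": TCP position; "ee_rot": TCP orientation; "force": force on the tool from outside, world axes, zero at the start; "moment": the same for the moment, N m; "opening": opening from 0.0 (shut) to 1.0 (fully open).
Only numpy, scipy, OpenCV 4.12 (cv2) and the standard library are available. Lean on these libraries where they do the work, as an engineer would, in place of code of your own. Each camera call takes 0.05 s, during which the arm holds its last target. There are 200 camera calls.

## Working session

There is one attempt and no reset: what is moved stays moved. The work goes in short steps, Python scripts to look and compute and a shell command to move; the robot and the scene stay as the last step left them, time stands still between calls to the robot, and variables do not carry over. Pictures are saved under pics/ and viewed, about 8 in all and at most 12, crops included, and the job is handed in when it is done.

```bash
mkdir -p pics; cat > h.py <<'E'
import numpy as np, cv2
from workcell import manip
def shot(n,f=None):
    p=manip.camera(n)
    if f: cv2.imwrite('pics/'+f+'.png',cv2.cvtColor(p['pixels'],cv2.COLOR_RGB2BGR))
    return p
def tips(p,names):
    for t in names:
        for d in manip.tip_of(p,t)[:3]:
            w=p['extrinsics']@np.r_[d['position'],1]
            print(t,round(d['score'],2),w[:3].round(4))
def st():
    s=manip.sense(); print(s['time_s'],np.round(s['ee_pos'],4),np.round(s['ee_rot'],3).tolist(),np.round(s['force'],1),round(s['opening'],3)); return s
E
python3 - <<'E'
from h import *
st()
for c in ['scene','side']:
    p=shot(c,c); print(c)
    tips(p,['rack_center','mat_center','lid_bar','lid_hinge','reader','rack2','bottle','vial','cap','pipette'])
E
```

```text
0.0 [ 0.6495 -0.      0.2304] [[1.0, -0.002, 0.0], [-0.0, -0.0, 1.0], [-0.002, -1.0, -0.0]] [-0.1  0.  -0. ] 1.0
scene
rack_center 0.93 [0.5982 0.2859 0.145 ]
mat_center 0.72 [ 0.6304  0.2765 -0.0024]
mat_center 0.7 [0.5921 0.0237 0.0047]
lid_bar 0.85 [0.464  0.2445 0.1118]
lid_bar 0.72 [ 0.3599 -0.3365  0.0004]
lid_bar 0.3 [ 0.4721 -0.0544  0.0035]
lid_hinge 0.84 [0.6912 0.2835 0.1016]
lid_hinge 0.62 [ 0.4706 -0.0551  0.0053]
lid_hinge 0.36 [ 0.3583 -0.3341  0.0039]
reader 0.69 [ 0.6318  0.2752 -0.0027]
rack2 0.75 [ 0.3744 -0.1274  0.0009]
bottle 0.69 [ 0.47   -0.056   0.0033]
cap 0.56 [ 3.691e-01  1.707e-01 -2.000e-04]
pipette 0.8 [ 0.357  -0.3339  0.0013]
side
rack_center 0.81 [0.5955 0.2851 0.1451]
mat_center 0.57 [0.5966 0.0189 0.0044]
lid_bar 0.83 [0.4629 0.2475 0.1081]
lid_bar 0.42 [ 0.4746 -0.0526 -0.0011]
lid_hinge 0.83 [0.6924 0.2853 0.0984]
reader 0.63 [6.302e-01 2.718e-01 3.000e-04]
reader 0.61 [0.5953 0.0213 0.0038]
bottle 0.95 [ 0.4744 -0.0483  0.0013]
bottle 0.63 [0.4645 0.248  0.1044]
vial 0.74 [ 0.4772  0.0921 -0.0014]
cap 0.83 [0.3711 0.1719 0.001 ]
```

View pics/scene.png

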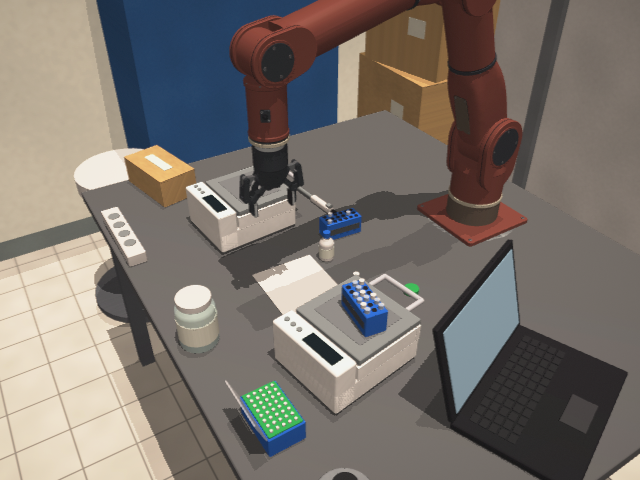

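View pics/side.png

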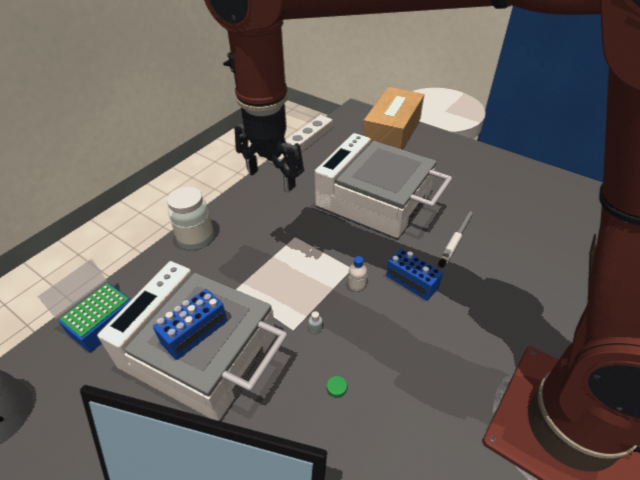

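The scene picture shows the rack (px ~365,305) on the near reader, the mat (px ~300,285), and the vial and bottle in front of the mat. The other reader (px ~240,205) is bare. The side view agrees. Next I fit the yaws from the masks.

```bash
cat >> h.py <<'E'
from scipy.optimize import minimize
def proj(p,P):
    E=np.linalg.inv(p['extrinsics']); c=P@E[:3,:3].T+E[:3,3]; u=c@p['camera_matrix'].T; return u[:,:2]/u[:,2:]
def fit(ps,name,dims,z0,x0,pick=0):
    ms=[]
    for p in ps:
        r=manip.masks_of(p,name)
        for d in r[:3]: 
            m=np.array(d['pixels']); ys,xs=np.nonzero(m); print(name,round(d['score'],2),m.sum(),xs.mean().round(),ys.mean().round())
        g=np.zeros((480,640)) 
        c=proj(p,np.array([[x0[0],x0[1],z0]]))[0]
        r=[np.array(d['pixels']) for d in r if np.hypot(np.nonzero(d['pixels'])[1].mean()-c[0],np.nonzero(d['pixels'])[0].mean()-c[1])<45]
        if r: ms.append((p,r[0]))
    def cost(v):
        s=0
        R=np.array([[np.cos(v[2]),-np.sin(v[2])],[np.sin(v[2]),np.cos(v[2])]])
        P=np.array([[*(R@[a*dims[0]/2,b*dims[1]/2]+v[:2]),z0+c*dims[2]] for a in(-1,1) for b in(-1,1) for c in (0,1)])
        for p,m in ms:
            h=cv2.convexHull((proj(p,P)*16).astype(np.int32)); g=np.zeros(m.shape,np.uint8); cv2.fillPoly(g,[h],1,shift=4)
            s+=1-(g.astype(bool)&m).sum()/(g.astype(bool)|m).sum()
        return s/len(ms)
    best=min((minimize(cost,[x0[0],x0[1],y],method='Nelder-Mead',options=dict(initial_simplex=[[x0[0],x0[1],y],[x0[0]+.01,x0[1],y],[x0[0],x0[1]+.01,y],[x0[0],x0[1],y+.15]])) for y in np.radians([-40,-20,0,20,40])),key=lambda r:r.fun)
    print(name,best.x[:2].round(4),np.degrees(best.x[2]).round(1),'1-iou',round(best.fun,3))
E
python3 - <<'E'
from h import *
ps=[shot('scene'),shot('side')]
fit(ps,'rack_center',(.05,.11,.057),.117,(.597,.2855))
fit(ps,'mat_center',(.17,.21,.004),0,(.594,.021))
fit(ps,'reader',(.24,.2,.121),0,(.631,.274))
p=ps[1]; tips(p,['rack2','lid2_bar'])
E
```

```text
rack_center 0.87 1797 364.0 308.0
rack_center 0.32 910 341.0 223.0
rack_center 0.78 2875 190.0 323.0
rack_center 0.29 439 454.0 242.0
rack_center [0.5984 0.2853] -9.8 1-iou 0.074
mat_center 0.59 2766 294.0 283.0
mat_center 0.83 5248 295.0 281.0
mat_center [0.5949 0.0161] -2.1 1-iou 0.186
reader 0.64 11488 345.0 344.0
reader 0.32 80 413.0 288.0
reader 0.7 14244 193.0 342.0
reader [0.6267 0.271 ] 8.7 1-iou 0.233
rack2 0.87 [ 0.3779 -0.1322  0.001 ]
lid2_bar 0.96 [ 0.4218 -0.3273  0.106 ]
```

```bash
python3 -m handwheel '[{"x":-0.01,"y":-0.02,"z":0.05},{"x":-0.02,"y":-0.02,"z":0.10,"wy":3},{"x":-0.03,"y":-0.02,"z":0.15,"wy":6},{"x":-0.04,"y":-0.02,"z":0.20,"wy":9.8},{"x":-0.05,"y":-0.02,"z":0.25,"wy":9.8},{"x":-0.051,"y":-0.02,"z":0.285,"wy":9.8},{"x":-0.051,"y":-0.02,"z":0.285,"wy":9.8},{"x":-0.051,"y":-0.02,"z":0.285,"wy":9.8}]'
python3 - <<'E'
from h import *
st()
p=shot('wrist','w1'); tips(p,['rack_center','lid_bar','lid_hinge','mat_center','vial','bottle'])
p=shot('side'); tips(p,['rack_center','lid_bar'])
E
```

```text
1.6 [ 0.65   -0.      0.2313] [[1.0, 0.0, 0.0], [-0.0, 0.0, 1.0], [0.0, -1.0, 0.0]] [ 0.2 -0.4 -0.3] 0.999
rack_center 0.46 [ 0.3555 -0.3285  0.001 ]
lid_bar 0.25 [ 0.3716  0.1795 -0.0017]
mat_center 0.74 [0.597  0.0185 0.0061]
vial 0.66 [ 0.4821  0.0972 -0.0024]
bottle 0.93 [ 0.4695 -0.0529  0.0009]
rack_center 0.85 [0.5977 0.2861 0.1445]
lid_bar 0.8 [0.4673 0.2519 0.107 ]
lid_bar 0.22 [ 0.4231 -0.3269  0.1056]$[0]: bad value
```

View pics/w1.png

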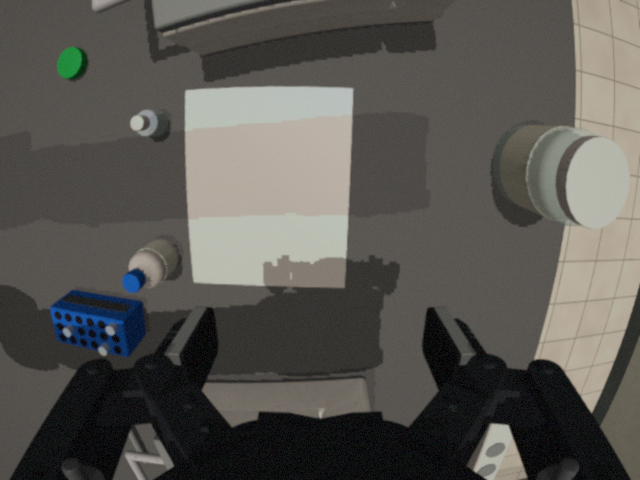

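The move was refused, probably because every key is required. The wrist picture shows the mat clear at px (270,188), nearly square to the tool, with the vial (150,123) and bottle (152,263) in front of it.

```bash
python3 -m handwheel '[{"wx":0,"wy":0,"wz":0,"x":-0.01,"y":-0.02,"z":0.05,"jaw":0},{"wx":0,"wy":3,"wz":0,"x":-0.02,"y":-0.02,"z":0.10,"jaw":0},{"wx":0,"wy":6,"wz":0,"x":-0.03,"y":-0.02,"z":0.15,"jaw":0},{"wx":0,"wy":9.8,"wz":0,"x":-0.04,"y":-0.02,"z":0.20,"jaw":0},{"wx":0,"wy":9.8,"wz":0,"x":-0.05,"y":-0.02,"z":0.25,"jaw":0},{"wx":0,"wy":9.8,"wz":0,"x":-0.051,"y":-0.02,"z":0.285,"jaw":0},{"wx":0,"wy":9.8,"wz":0,"x":-0.051,"y":-0.02,"z":0.285,"jaw":0},{"wx":0,"wy":9.8,"wz":0,"x":-0.051,"y":-0.02,"z":0.285,"jaw":0}]' 30
python3 - <<'E'
from h import *
st()
p=shot('wrist','w2'); tips(p,['rack_center','lid_bar','lid_hinge','mat_center'])
E
```

```text
time_s: 3.1
ee_pos: [0.5993, 0.2841, 0.2511]
ee_rot: [[0.985, -0.0, 0.171], [-0.171, -0.001, 0.985], [0.0, -1.0, -0.001]]
force: [0.5, -0.5, -0.2]
opening: 1.0
3.1 [0.5993 0.2841 0.2511] [[0.985, -0.0, 0.171], [-0.171, -0.001, 0.985], [0.0, -1.0, -0.001]] [ 0.5 -0.5 -0.2] 1.0
rack_center 0.79 [0.5947 0.2829 0.1447]
lid_bar 0.75 [0.4635 0.2466 0.1078]
lid_hinge 0.6 [0.692  0.2858 0.0989]
mat_center 0.68 [0.5938 0.0182 0.0053]
mat_center 0.28 [0.691  0.283  0.1003]
```

View pics/w2.png

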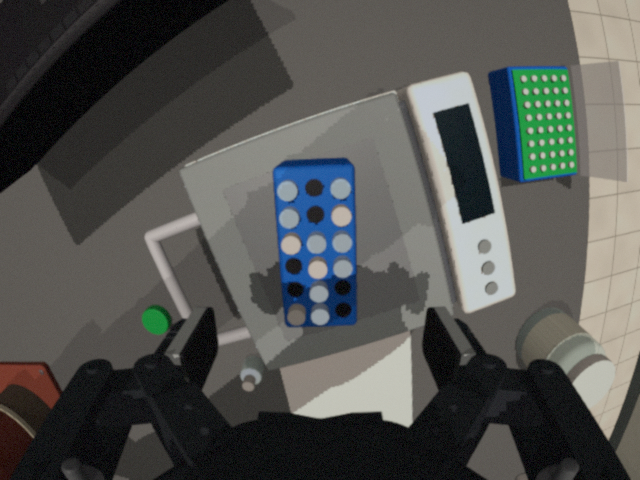

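The rack (px 315,240) is square to the jaws and centred. I'll descend and grip.

```bash
python3 -m handwheel '[{"wx":0,"wy":0,"wz":0,"x":-0.002,"y":0.05,"z":0,"jaw":0},{"wx":0,"wy":0,"wz":0,"x":-0.002,"y":0.09,"z":0,"jaw":0},{"wx":0,"wy":0,"wz":0,"x":-0.002,"y":0.113,"z":0,"jaw":0},{"wx":0,"wy":0,"wz":0,"x":-0.002,"y":0.113,"z":0,"jaw":0},{"wx":0,"wy":0,"wz":0,"x":-0.002,"y":0.113,"z":0,"jaw":0.6},{"wx":0,"wy":0,"wz":0,"x":-0.002,"y":0.113,"z":0,"jaw":0.6},{"wx":0,"wy":0,"wz":0,"x":-0.002,"y":0.113,"z":0,"jaw":0.6},{"wx":0,"wy":0,"wz":0,"x":-0.002,"y":0.113,"z":0,"jaw":0.6},{"wx":0,"wy":0,"wz":0,"x":-0.002,"y":0.113,"z":0,"jaw":0.6},{"wx":0,"wy":0,"wz":0,"x":-0.002,"y":0.113,"z":0,"jaw":0.6}]' 35
```

```text
time_s: 4.6
ee_pos: [0.5978, 0.2857, 0.1401]
ee_rot: [[0.985, 0.002, 0.17], [-0.17, 0.001, 0.985], [0.002, -1.0, 0.001]]
force: [-1.2, -0.2, 5.9]
opening: 0.588
```

```bash
python3 -m handwheel '[{"wx":0,"wy":0,"wz":0,"x":0,"y":-0.02,"z":0,"jaw":0.6},{"wx":0,"wy":0,"wz":0,"x":0,"y":-0.06,"z":0,"jaw":0.6},{"wx":0,"wy":0,"wz":0,"x":0,"y":-0.09,"z":0,"jaw":0.6},{"wx":0,"wy":-2,"wz":0,"x":0.008,"y":-0.09,"z":-0.045,"jaw":0.6},{"wx":0,"wy":-4,"wz":0,"x":0.016,"y":-0.09,"z":-0.09,"jaw":0.6},{"wx":0,"wy":-6,"wz":0,"x":0.024,"y":-0.09,"z":-0.14,"jaw":0.6},{"wx":0,"wy":-8,"wz":0,"x":0.033,"y":-0.09,"z":-0.19,"jaw":0.6},{"wx":0,"wy":-9,"wz":0,"x":0.04,"y":-0.09,"z":-0.235,"jaw":0.6},{"wx":0,"wy":-9.8,"wz":0,"x":0.0455,"y":-0.07,"z":-0.263,"jaw":0.6},{"wx":0,"wy":-9.8,"wz":0,"x":0.0455,"y":-0.03,"z":-0.263,"jaw":0.6},{"wx":0,"wy":-9.8,"wz":0,"x":0.0455,"y":0,"z":-0.263,"jaw":0.6},{"wx":0,"wy":-9.8,"wz":0,"x":0.0455,"y":0,"z":-0.263,"jaw":0.6}]'
python3 - <<'E'
from h import *
st()
p=shot('side','s2'); tips(p,['rack_center','mat_center','lid_bar','lid_hinge'])
p=shot('scene'); tips(p,['rack_center','mat_center','lid_bar','lid_hinge'])
E
```

```text
time_s: 6.1
ee_pos: [0.5956, 0.0184, 0.1371]
ee_rot: [[1.0, -0.004, 0.0], [-0.0, -0.0, 1.0], [-0.004, -1.0, -0.0]]
force: [-0.2, 0.7, -1.9]
opening: 0.585
6.1 [0.5956 0.0184 0.1371] [[1.0, -0.004, 0.0], [-0.0, -0.0, 1.0], [-0.004, -1.0, -0.0]] [-0.2  0.7 -1.9] 0.585
rack_center 0.76 [0.5946 0.0206 0.1388]
mat_center 0.61 [0.5929 0.0195 0.0032]
lid_bar 0.88 [0.4647 0.2498 0.1082]
lid_hinge 0.66 [0.6893 0.2854 0.0994]
rack_center 0.9 [0.6001 0.0189 0.1477]
mat_center 0.91 [0.596  0.021  0.0043]
lid_bar 0.86 [0.466  0.2483 0.1081]
lid_hinge 0.56 [0.6927 0.2856 0.0987]
```

View pics/s2.png

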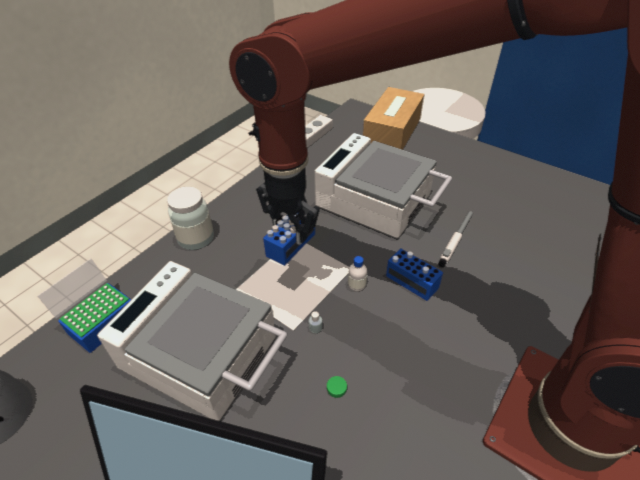

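The rack is held level above the mat. I'll lower it, slowing down at the end.

```bash
python3 -m handwheel '[{"wx":0,"wy":0,"wz":0,"x":0,"y":0.03,"z":0,"jaw":0.6},{"wx":0,"wy":0,"wz":0,"x":0,"y":0.07,"z":0,"jaw":0.6},{"wx":0,"wy":0,"wz":0,"x":0,"y":0.095,"z":0,"jaw":0.6},{"wx":0,"wy":0,"wz":0,"x":0,"y":0.102,"z":0,"jaw":0.6},{"wx":0,"wy":0,"wz":0,"x":0,"y":0.106,"z":0,"jaw":0.6},{"wx":0,"wy":0,"wz":0,"x":0,"y":0.108,"z":0,"jaw":0.6},{"wx":0,"wy":0,"wz":0,"x":0,"y":0.108,"z":0,"jaw":0.6}]'
python3 -c "
from h import *
p=shot('side'); tips(p,['rack_center','mat_center'])"
```

```text
time_s: 7.48
ee_pos: [0.5976, 0.0185, 0.0311]
ee_rot: [[1.0, 0.001, 0.0], [-0.0, 0.0, 1.0], [0.001, -1.0, 0.0]]
force: [-0.3, -0.4, -1.6]
opening: 0.59
rack_center 0.82 [0.5994 0.0206 0.0351]
mat_center 0.65 [0.5928 0.0228 0.0052]
```

```bash
python3 -m handwheel '[{"wx":0,"wy":0,"wz":0,"x":0,"y":0.001,"z":0,"jaw":0.6},{"wx":0,"wy":0,"wz":0,"x":0,"y":0.002,"z":0,"jaw":0.6},{"wx":0,"wy":0,"wz":0,"x":0,"y":0.003,"z":0,"jaw":0.6},{"wx":0,"wy":0,"wz":0,"x":0,"y":0.003,"z":0,"jaw":0.6}]'
```

```text
time_s: 8.12
ee_pos: [0.5971, 0.0184, 0.0276]
ee_rot: [[1.0, -0.0, 0.0], [-0.0, 0.0, 1.0], [-0.0, -1.0, 0.0]]
force: [-0.8, -0.4, 3.4]
opening: 0.586
```

The force went from -1.6 to +3.4 N, so the rack is on the mat. I'll release it and rise.

```bash
python3 -m handwheel '[{"wx":0,"wy":0,"wz":0,"x":0,"y":0,"z":0,"jaw":0.5},{"wx":0,"wy":0,"wz":0,"x":0,"y":0,"z":0,"jaw":0.1},{"wx":0,"wy":0,"wz":0,"x":0,"y":0,"z":0,"jaw":0},{"wx":0,"wy":0,"wz":0,"x":0,"y":0,"z":0,"jaw":0},{"wx":0,"wy":0,"wz":0,"x":0,"y":-0.02,"z":0,"jaw":0},{"wx":0,"wy":0,"wz":0,"x":0,"y":-0.06,"z":0,"jaw":0},{"wx":0,"wy":0,"wz":0,"x":0,"y":-0.11,"z":0,"jaw":0},{"wx":0,"wy":0,"wz":0,"x":0,"y":-0.16,"z":0,"jaw":0},{"wx":0,"wy":0,"wz":0,"x":0,"y":-0.18,"z":0,"jaw":0},{"wx":0,"wy":0,"wz":0,"x":0,"y":-0.18,"z":0,"jaw":0}]'
python3 - <<'E'
from h import *
st()
ps=[shot('side'),shot('scene')]
for p in ps: tips(p,['rack_center','lid_bar','lid_hinge'])
fit(ps,'rack_center',(.05,.11,.057),.004,(.597,.0185))
E
```

```text
time_s: 9.38
ee_pos: [0.598, 0.0185, 0.2091]
ee_rot: [[1.0, 0.003, 0.0], [-0.0, 0.0, 1.0], [0.003, -1.0, 0.0]]
force: [0.1, -0.4, -1.9]
opening: 1.004
9.375 [0.598  0.0185 0.2091] [[1.0, 0.003, 0.0], [-0.0, 0.0, 1.0], [0.003, -1.0, 0.0]] [ 0.1 -0.4 -1.9] 1.004
rack_center 0.91 [0.598  0.0198 0.0326]
lid_bar 0.76 [0.4645 0.2492 0.1057]
lid_hinge 0.7 [0.6928 0.2873 0.0975]
rack_center 0.87 [0.5992 0.0213 0.0316]
lid_bar 0.6 [0.4642 0.2468 0.1098]
lid_hinge 0.72 [0.6909 0.288  0.0983]
lid_hinge 0.55 [ 0.3756 -0.127   0.    ]
rack_center 0.9 1590 292.0 271.0
rack_center 0.77 1218 300.0 278.0
rack_center [0.5979 0.019 ] 2.4 1-iou 0.079
```

The rack stands upright on the mat at (0.598, 0.019). Next I go above the bar.

```bash
python3 -m handwheel '[{"wx":0,"wy":0,"wz":0,"x":-0.02,"y":0,"z":0.04,"jaw":0},{"wx":0,"wy":-2,"wz":0,"x":-0.05,"y":0,"z":0.085,"jaw":0.3},{"wx":0,"wy":-4,"wz":0,"x":-0.08,"y":0,"z":0.13,"jaw":0.59},{"wx":0,"wy":-6,"wz":0,"x":-0.105,"y":0,"z":0.175,"jaw":0.59},{"wx":0,"wy":-8,"wz":0,"x":-0.125,"y":0,"z":0.21,"jaw":0.59},{"wx":0,"wy":-9.5,"wz":0,"x":-0.1335,"y":0,"z":0.2295,"jaw":0.59},{"wx":0,"wy":-9.5,"wz":0,"x":-0.1335,"y":0.01,"z":0.2295,"jaw":0.59},{"wx":0,"wy":-9.5,"wz":0,"x":-0.1335,"y":0.01,"z":0.2295,"jaw":0.59}]' 
python3 - <<'E'
from h import *
st()
p=shot('wrist','w3'); tips(p,['lid_bar','lid_hinge'])
E
```

```text
time_s: 10.88
ee_pos: [0.4641, 0.2459, 0.196]
ee_rot: [[0.987, -0.002, -0.162], [0.162, -0.002, 0.987], [-0.002, -1.0, -0.001]]
force: [0.0, -0.5, -0.2]
opening: 0.413
10.875 [0.4641 0.2459 0.196 ] [[0.987, -0.002, -0.162], [0.162, -0.002, 0.987], [-0.002, -1.0, -0.001]] [ 0.  -0.5 -0.2] 0.413
lid_bar 0.69 [0.4643 0.2465 0.1094]
lid_hinge 0.55 [0.6915 0.2868 0.1005]
```

View pics/w3.png

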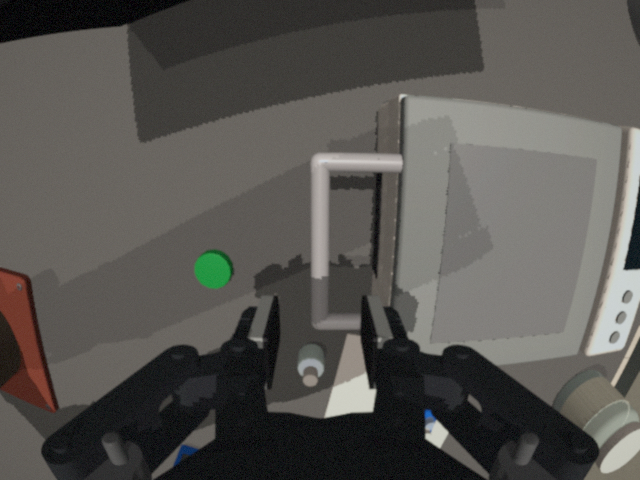

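The bar (px column 320, rows 160–325) lies square to the jaws and centred between them. I'll descend and pinch it.

```bash
python3 -m handwheel '[{"wx":0,"wy":0,"wz":0,"x":0,"y":0.04,"z":0,"jaw":0.59},{"wx":0,"wy":0,"wz":0,"x":0,"y":0.08,"z":0,"jaw":0.59},{"wx":0,"wy":0,"wz":0,"x":0,"y":0.106,"z":0,"jaw":0.59},{"wx":0,"wy":0,"wz":0,"x":0,"y":0.106,"z":0,"jaw":0.59},{"wx":0,"wy":0,"wz":0,"x":0,"y":0.106,"z":0,"jaw":0.95},{"wx":0,"wy":0,"wz":0,"x":0,"y":0.106,"z":0,"jaw":0.95},{"wx":0,"wy":0,"wz":0,"x":0,"y":0.106,"z":0,"jaw":0.95},{"wx":0,"wy":0,"wz":0,"x":0,"y":0.106,"z":0,"jaw":0.95},{"wx":0,"wy":0,"wz":0,"x":0,"y":0.106,"z":0,"jaw":0.95}]' 45
python3 - <<'E'
import numpy as np
for d in range(0,61,6):
    a=np.radians(d+2.24); print(d, round(.23-.2302*np.cos(a),4), round(.2302*np.sin(a)-.009,4))
E
```

```text
time_s: 12.15
ee_pos: [0.4635, 0.2479, 0.0921]
ee_rot: [[0.986, 0.0, -0.165], [0.165, 0.0, 0.986], [0.0, -1.0, 0.0]]
force: [-4.3, -1.1, 4.0]
opening: 0.124
0 -0.0 -0.0
6 0.0022 0.024
12 0.0069 0.0476
18 0.014 0.0706
24 0.0235 0.0928
30 0.0353 0.1138
36 0.0492 0.1335
42 0.0651 0.1516
48 0.0828 0.168
54 0.1021 0.1824
60 0.1228 0.1947
```

```bash
python3 -m handwheel '[{"wx":0,"wy":0,"wz":0,"x":0.001,"y":-0.012,"z":0,"jaw":0.95},{"wx":0,"wy":0,"wz":0,"x":0.002,"y":-0.024,"z":0,"jaw":0.95},{"wx":0,"wy":0,"wz":0,"x":0.0045,"y":-0.036,"z":0,"jaw":0.95},{"wx":0,"wy":0,"wz":0,"x":0.007,"y":-0.0476,"z":0,"jaw":0.95},{"wx":0,"wy":0,"wz":0,"x":0.0103,"y":-0.059,"z":0,"jaw":0.95},{"wx":0,"wy":0,"wz":0,"x":0.014,"y":-0.0706,"z":0,"jaw":0.95},{"wx":0,"wy":0,"wz":0,"x":0.014,"y":-0.0706,"z":0,"jaw":0.95}]'
python3 - <<'E'
from h import *
for c in ['side','scene']:
    p=shot(c); tips(p,['lid_bar'])
E
```

```text
time_s: 13.02
ee_pos: [0.4764, 0.25, 0.1631]
ee_rot: [[0.986, -0.002, -0.165], [0.165, -0.001, 0.986], [-0.002, -1.0, -0.0]]
force: [-9.4, -2.4, -0.2]
opening: 0.125
lid_bar 0.57 [0.4777 0.2517 0.1761]
lid_bar 0.68 [0.4773 0.2501 0.1762]
```

The bar follows, and the x force shows I'm about 1 mm too far in. I'll continue with that correction.

```bash
python3 -m handwheel '[{"wx":0,"wy":0,"wz":0,"x":0.0035,"y":-0.0112,"z":0,"jaw":0.95},{"wx":0,"wy":0,"wz":0,"x":0.0085,"y":-0.0222,"z":0,"jaw":0.95},{"wx":0,"wy":0,"wz":0,"x":0.014,"y":-0.0328,"z":0,"jaw":0.95},{"wx":0,"wy":0,"wz":0,"x":0.020,"y":-0.0432,"z":0,"jaw":0.95},{"wx":0,"wy":0,"wz":0,"x":0.0267,"y":-0.0532,"z":0,"jaw":0.95},{"wx":0,"wy":0,"wz":0,"x":0.034,"y":-0.0629,"z":0,"jaw":0.95},{"wx":0,"wy":0,"wz":0,"x":0.0415,"y":-0.0721,"z":0,"jaw":0.95},{"wx":0,"wy":0,"wz":0,"x":0.0496,"y":-0.081,"z":0,"jaw":0.95},{"wx":0,"wy":0,"wz":0,"x":0.0496,"y":-0.081,"z":0,"jaw":0.95}]'
python3 - <<'E'
from h import *
for c in ['side','scene']:
    p=shot(c,c+'42'); tips(p,['lid_bar'])
E
```

```text
time_s: 14.35
ee_pos: [0.5253, 0.2579, 0.2462]
ee_rot: [[0.986, -0.002, -0.165], [0.165, -0.001, 0.986], [-0.002, -1.0, -0.0]]
force: [-19.2, -8.6, 13.9]
opening: 0.116
lid_bar 0.57 [0.5277 0.2587 0.2544]
lid_bar 0.95 [0.528  0.256  0.2582]
```

View pics/side42.png

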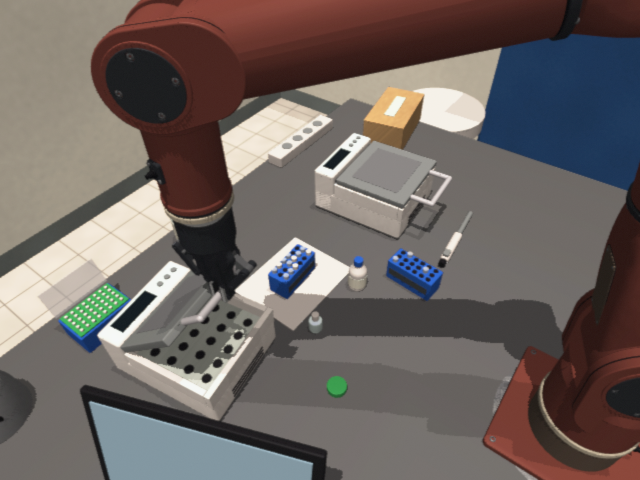

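The side view shows the lid about 40° open, its bar (px ~208,305) in the gripper, wells visible, and the rack standing on the mat (px 292,270). There is an inward radial force of about 24 N, so I'll look closely at the grip before going on.

```bash
python3 - <<'E'
from h import *
s=st(); print(np.round(s['moment'],2))
w=shot('wrist'); tips(w,['lid_bar','lid_hinge'])
c=shot('scene'); d=shot('side')
def crop(p,x,y,wd,h,W,H): return cv2.resize(cv2.cvtColor(p['pixels'],cv2.COLOR_RGB2BGR)[y:y+h,x:x+wd],(W,H),interpolation=cv2.INTER_CUBIC)
u=proj(c,np.array([[.527,.257,.256]]))[0].astype(int); v=proj(d,np.array([[.527,.257,.256]]))[0].astype(int); print(u,v)
im=np.vstack([np.hstack([crop(c,u[0]-50,u[1]-37,100,75,400,300),crop(d,v[0]-50,v[1]-37,100,75,400,300)]),np.hstack([crop(w,220,240,200,150,400,300),crop(w,0,0,640,480,400,300)])])
cv2.imwrite('pics/comp.png',im)
E
```

```text
14.55 [0.5248 0.2578 0.2457] [[0.986, -0.002, -0.165], [0.165, -0.001, 0.986], [-0.002, -1.0, -0.001]] [-18.4  -7.1  13.1] 0.118
[-1.65  3.98 -0.03]
lid_bar 0.62 [0.525  0.2571 0.2575]
lid_hinge 0.85 [0.6876 0.2845 0.1001]
[386 245] [222 289]
```

View pics/comp.png

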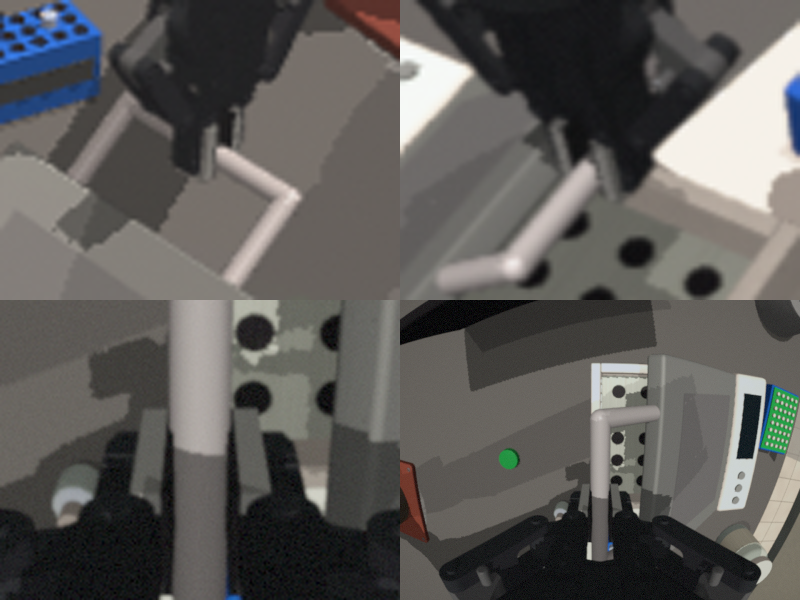

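The bar (lower-left panel, between the pads) is still held, about 11 mm above the tip, so it has slid a little towards the tips. I'll relieve the radial push first, in small steps.

```bash
python3 -m handwheel '[{"wx":0,"wy":0,"wz":0,"x":-0.001,"y":-0.001,"z":0,"jaw":0.95},{"wx":0,"wy":0,"wz":0,"x":-0.002,"y":-0.002,"z":0,"jaw":0.95},{"wx":0,"wy":0,"wz":0,"x":-0.002,"y":-0.002,"z":0,"jaw":0.95}]'
python3 - <<'E'
from h import *
for c in ['side','scene','wrist']:
    p=shot(c); tips(p,['lid_bar'])
E
```

```text
time_s: 15.18
ee_pos: [0.5247, 0.2578, 0.2459]
ee_rot: [[0.986, 0.001, -0.165], [0.165, 0.0, 0.986], [0.001, -1.0, -0.0]]
force: [-4.7, -3.0, -0.3]
opening: 0.12
lid_bar 0.72 [0.5272 0.2565 0.2546]
lid_bar 0.29 [0.6892 0.2858 0.0995]
lid_bar 0.6 [0.5256 0.2543 0.2582]
lid_bar 0.82 [0.5222 0.2559 0.2535]
```

That worked: the force fell to 5 N. Now on to about 52°.

```bash
python3 -m handwheel '[{"wx":0,"wy":0,"wz":0,"x":0.0032,"y":-0.004,"z":0,"jaw":0.95},{"wx":0,"wy":0,"wz":0,"x":0.007,"y":-0.008,"z":0,"jaw":0.95},{"wx":0,"wy":0,"wz":0,"x":0.0114,"y":-0.0122,"z":0,"jaw":0.95},{"wx":0,"wy":0,"wz":0,"x":0.0157,"y":-0.0163,"z":0,"jaw":0.95},{"wx":0,"wy":0,"wz":0,"x":0.020,"y":-0.0204,"z":0,"jaw":0.95},{"wx":0,"wy":0,"wz":0,"x":0.0247,"y":-0.0244,"z":0,"jaw":0.95},{"wx":0,"wy":0,"wz":0,"x":0.0295,"y":-0.0281,"z":0,"jaw":0.95},{"wx":0,"wy":0,"wz":0,"x":0.0343,"y":-0.0318,"z":0,"jaw":0.95},{"wx":0,"wy":0,"wz":0,"x":0.0343,"y":-0.0318,"z":0,"jaw":0.95}]'
python3 - <<'E'
from h import *
for c in ['side','scene','wrist']:
    p=shot(c); tips(p,['lid_bar'])
E
```

```text
time_s: 16.6
ee_pos: [0.5587, 0.2633, 0.277]
ee_rot: [[0.986, 0.0, -0.164], [0.164, -0.001, 0.986], [-0.0, -1.0, -0.001]]
force: [-2.8, -5.7, -0.7]
opening: 0.116
lid_bar 0.89 [0.5567 0.2648 0.2893]
lid_bar 0.9 [0.5602 0.2607 0.2892]
lid_bar 0.69 [0.5597 0.2622 0.2869]
```

```bash
python3 -m handwheel '[{"wx":0,"wy":0,"wz":0,"x":0.004,"y":-0.003,"z":0,"jaw":0.95},{"wx":0,"wy":0,"wz":0,"x":0.0085,"y":-0.006,"z":0,"jaw":0.95},{"wx":0,"wy":0,"wz":0,"x":0.0136,"y":-0.0092,"z":0,"jaw":0.95},{"wx":0,"wy":0,"wz":0,"x":0.0187,"y":-0.0124,"z":0,"jaw":0.95},{"wx":0,"wy":0,"wz":0,"x":0.023,"y":-0.0148,"z":0,"jaw":0.95},{"wx":0,"wy":0,"wz":0,"x":0.026,"y":-0.0165,"z":0,"jaw":0.95},{"wx":0,"wy":0,"wz":0,"x":0.026,"y":-0.0165,"z":0,"jaw":0.95},{"wx":0,"wy":0,"wz":0,"x":0.026,"y":-0.0165,"z":0,"jaw":0.95}]'
python3 - <<'E'
from h import *
for c in ['side','scene','wrist']:
    p=shot(c,c+'60'); tips(p,['lid_bar','rack_center','bottle','vial','lid2_bar','rack2','cap'])
E
```

```text
time_s: 17.9
ee_pos: [0.5843, 0.2674, 0.2938]
ee_rot: [[0.986, 0.001, -0.164], [0.164, -0.001, 0.986], [0.001, -1.0, -0.001]]
force: [-3.9, -5.0, 0.6]
opening: 0.119
rack_center 0.88 [0.596  0.0187 0.0339]
bottle 0.59 [ 0.4751 -0.0518 -0.0009]
vial 0.68 [ 0.4807  0.0926 -0.0007]
lid2_bar 0.67 [ 0.4219 -0.3258  0.1057]
lid2_bar 0.28 [ 0.3693  0.1765 -0.001 ]
rack2 0.87 [ 0.3756 -0.131  -0.002 ]
cap 0.81 [0.3697 0.1719 0.0008]
lid_bar 0.51 [ 0.4236 -0.3266  0.1081]
rack_center 0.85 [0.5981 0.0197 0.0349]
lid2_bar 0.76 [ 0.4245 -0.3265  0.1071]
rack2 0.84 [ 0.3737 -0.1266 -0.0045]
rack2 0.17 [0.5831 0.2671 0.3047]
lid_bar 0.86 [0.5824 0.2662 0.3025]
rack_center 0.45 [0.596  0.0139 0.0287]
bottle 0.49 [ 0.4702 -0.0513 -0.0028]
vial 0.75 [ 0.481   0.0959 -0.0032]
lid2_bar 0.48 [ 0.3759  0.1782 -0.0034]
cap 0.61 [0.3756 0.1788 0.001 ]
```

View pics/side60.png

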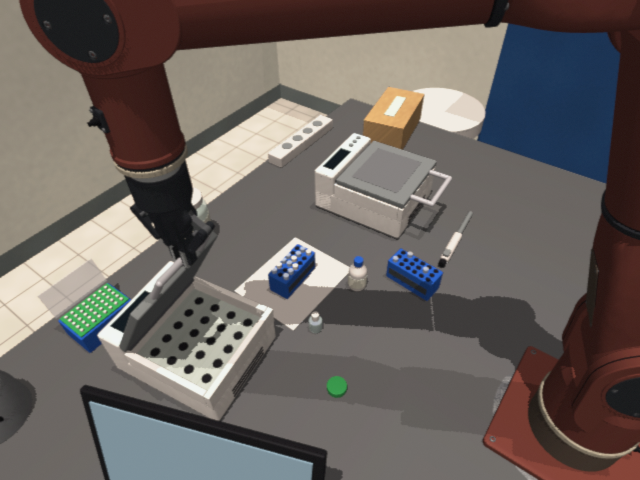

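The side view shows the lid about 60° open with its bar (px ~165,280) in the gripper, the rack on the mat and everything else in place. I'll check that it holds steady, then hand in.

```bash
python3 -m handwheel '[{"wx":0,"wy":0,"wz":0,"x":0,"y":0,"z":0,"jaw":0.95},{"wx":0,"wy":0,"wz":0,"x":0,"y":0,"z":0,"jaw":0.95},{"wx":0,"wy":0,"wz":0,"x":0,"y":0,"z":0,"jaw":0.95},{"wx":0,"wy":0,"wz":0,"x":0,"y":0,"z":0,"jaw":0.95},{"wx":0,"wy":0,"wz":0,"x":0,"y":0,"z":0,"jaw":0.95},{"wx":0,"wy":0,"wz":0,"x":0,"y":0,"z":0,"jaw":0.95},{"wx":0,"wy":0,"wz":0,"x":0,"y":0,"z":0,"jaw":0.95},{"wx":0,"wy":0,"wz":0,"x":0,"y":0,"z":0,"jaw":0.95}]'
python3 - <<'E'
from h import *
for i in range(2): p=shot('wrist'); tips(p,['lid_bar'])
manip.finish_job()
E
```

```text
time_s: 20.1
ee_pos: [0.5842, 0.2673, 0.2938]
ee_rot: [[0.986, 0.001, -0.164], [0.164, -0.001, 0.986], [0.001, -1.0, -0.001]]
force: [-2.4, -5.3, -0.4]
opening: 0.117
lid_bar 0.93 [0.5841 0.2647 0.3039]
lid_bar 0.76 [0.5834 0.2671 0.3008]
the job is handed in; nothing more can be done
```

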